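# Put the slim shakers away in the clip-top caddy

## Robot

A 6-joint arm with a two-finger parallel gripper is mounted at the origin on the work surface. World frame = base frame: x ahead of the robot, y to its left, z up, the work surface at z = 0. Lengths are in m, angles in rad, forces in N, time in s.
With the tool pointing down it reaches from about 0.3 to 0.775 m from the base axis. Payload 14.6 kg.
Tool frame: the origin (TCP) lies midway between the tips of the shut fingers; the grasp point (between the pads) lies 19 mm behind it; x points along the fingers, y is the direction in which the jaws open and shut, and the axes are right-handed (so a half turn about x gives the same grasp; the last joint's range is limited). The gripper opens to 85 mm and grips with 20 to 120 N. Pads are 22 mm wide; open, the fingers measure 114 mm over their backs; the gripper's body (76 mm by 85 mm) begins 54 mm behind the grasp point. The pads swing forward as they close: fully open they stand 13 mm farther back than shut.
Start: joints at [1.124, 0.3, 1.521, -0, 1.321, -0.067], TCP at [0.204, 0.511, 0.231] pointing down, gripper open.
Joint ranges: [-3.03, 3.03], [-0.79, 2.21], [0.23, 2.52], [-1.04, 4.18], [0, 3.07], [-2.55, 2.55]. Speed limits (rad/s): [2.22, 2.22, 2.57, 3.14, 3.14, 3.14].

## Interface

Orientations are given as a 3x3 rotation matrix whose columns are the frame's x, y, z axes.
In Python, from rig import robot gives the robot as it stands. The module is installed in compiled form; this text tells all that it offers.
- The arm moves only by the tool carry_out, never from a script. Its argument "moves" is a list of rows, each an object with "rot": the turn, a rotation vector about the tool's x, y, z in rad, a list of three; "translation": the shift along the tool's x, y, z in mm, a list of three; "fingers": the finger opening in mm, from 0 to 85.4. In form: [{"rot": [rx, ry, rz], "translation": [x, y, z], "fingers": fingers}, ...]. A call has 1 to 5 rows; each row shifts and turns the pose as measured when the row begins, along the tool's axes as they then stand; what a row does not reach is not made up. A row lasts 1/12 s, in which the tool goes at most 41.7 mm and 7.16 degrees, less where a joint would pass 70% of its speed; a pose out of reach is approached as far as the arm can. A call is refused whole if a number of a shift passes 41.7 or a number of a turn 0.125, either way. A call with a gripper value outside its range is refused whole. The fingers move at their own pace and stop on an object; the grip force is fixed at half the most. Time passes only in rows, so rows that do not move let the fingers close. It gives the time, the measured TCP pose, the force and the opening at its end, in the units of the state.
- robot.state(): the state, without advancing time (a new reading comes with each control period).
- robot.capture(name): name is "scene" or "side" or "wrist"; returns a dict with "pixels" (480x640x3 uint8, blue, green, red), "fx", "fy", "cx", "cy" (pixels), "eye" and "orientation" of the camera in the world; the wrist camera has in their place "tool_from_camera" (4x4, takes a point from camera to tool coordinates, whose origin is the TCP and whose axes are the tool frame's). Camera axes: x right, y down, z forward; pixel columns grow to the right and rows downward; lengths in m; the calibration is good to about 2 mm. A picture is of the moment at which its call begins: read the wrist's pose just before it. There is no depth.
- robot.finish_job(): hands the job in, once; it reports no verdict.
The state is a dict: "time_s": time; "joints": joint angles; "qd": joint speeds; "joint_torque": joint torques, N m; "tool_pos": TCP position; "tool_rot": TCP orientation; "wrist_force": force on the tool from outside, world axes, zero at the start; "torque": the same for the moment, N m; "gripper_width": opening from 0.0 (shut) to 1.0 (fully open).
Only numpy, scipy, OpenCV 4.12 (cv2) and the standard library are available. Lean on these libraries where they do the work, as an engineer would, in place of code of your own. Each camera call takes 0.05 s, during which the arm holds its last target. There are 200 camera calls.

## Task

Flip the wooden yoke of the steel caddy right back until it snaps into its rear catch, feed the two slim shakers one after the other through the narrow neck, then flip the yoke over again and press it down until it snaps fully shut. Let the yoke go and leave the big shaker and everything else on the desk where it is.

Things in the scene. Friction and masses are not known exactly. Their poses are not given: they have to be found in the camera images.
- caddy: Deep steel canister fixed to the desk on a 160 x 160 x 12 mm wood base; origin: centre of the base's underside, z up. Body 120 mm across up to 112 mm height, then narrowing to an upright neck (64 mm outside, 54 mm bore, top at 160 mm); inner floor at 17 mm. The yoke's hinge runs along the caddy's y axis on its +x side. Two catch posts, 16 mm square, 190 mm high, stand at x -35, y +-67 mm.
- mouth (a point): Centre of the caddy's mouth at the top of the neck, 160 mm above the desk; axes as the caddy's.
- hinge (a point): Middle of the yoke's hinge axis, at x +60, z 172 mm in the caddy's frame; axes as the caddy's. From the hinge, at y +-67 mm, two steel prongs 16 mm thick rise 115 mm up and back (+x) along the line the thrown-back yoke takes; they carry the rear catch.
- yoke_bar (a point): Middle of the yoke's round beech hand bar, 18 mm thick, 102 mm long, parallel to the hinge axis and 135 mm from it. Two arms, 12 mm square, at y +-45 mm, join it to the hinge; the 78 mm of bar between them is free to pinch, with 36 mm between the bar and the 60 mm wooden disc that covers the mouth. Shut, the bar lies 75 mm to the caddy's -x side of the mouth, 172 mm high.
- yoke (a joint): Yoke angle q, rad: 0 shut, level over the mouth; 2.3 thrown back on its stop. Bar at hinge + 135 mm x (-cos q along caddy x, sin q up). 0.25 kg; the stiff hinge stays where left (2 to 4 N at the bar moves it). Sprung catch at each end, 12 to 17 N at the bar to enter or leave: closing, it resists from 0.19 and snaps home past 0.10; opening, from 2.11, home past 2.20. Short of that it is not caught.
- shaker_a_mid (a point): Centre of a slim cylinder shaker standing on the desk: beech with steel end caps, 36 mm diameter, 66 mm tall, about 60 g; the point is 33 mm above its foot.
- shaker_b_mid (a point): Centre of the second slim shaker, the same as the first.
- big_shaker_mid (a point): Centre of the big shaker, 62 mm diameter, 85 mm tall, same finish; it does not fit the neck and stays where it is. It may stand in any of the three shaker places.
- dish: Small glass dish, 90 mm across, 30 mm high; origin under its centre. Leave it.
- harmonica: Harmonica, 30 x 104 x 27 mm, lying along its y axis; origin under its centre. Leave it.
- metronome: Red plastic metronome, tapered, 110 mm square at the foot, 200 mm tall; origin under its centre. Leave it.
- harp_frame: Stainless harmonica holder frame lying flat, 170 x 130 mm, 22 mm high; origin near its centre. Leave it.
- pedal: Aluminium tuner pedal, 120 x 70 x 49 mm; origin under its centre. Leave it.
- mug: White mug, 80 mm across, 90 mm high, handle on its +y side; origin under its centre. Leave it.
- shaker_a: The first slim shaker's body; origin: centre of its foot.
- shaker_b: The second slim shaker's body; origin: centre of its foot.
Things that resemble listed ones, but are neither listed nor needed, are in the scene too. What is shaped like the shaker_b but orange or red is not meant.

How it is judged:
On the way, in this order (a step that is already met when the one before it is completed fails the run):
1. the yoke is thrown right back and caught by the rear catch (value of joint yoke above 2.24 rad), for 0.2 s.
2. one slim shaker is inside the caddy, the yoke still back (((horizontal distance between shaker_a_mid and mouth below 0.055 m and z of shaker_a_mid in the frame of caddy below 0.13 m) or (horizontal distance between shaker_b_mid and mouth below 0.055 m and z of shaker_b_mid in the frame of caddy below 0.13 m)) and value of joint yoke above 2.2 rad), for 0.1 s.
3. both slim shakers are inside the caddy (horizontal distance between each of shaker_a_mid, shaker_b_mid and mouth below 0.055 m and z of each of shaker_a_mid, shaker_b_mid in the frame of caddy below 0.13 m), for 0.2 s.
At the end, for the whole second after the job is handed in: The yoke is snapped shut (joint below 0.05 rad), and both slim shakers lie at rest inside the caddy (centres within 55 mm of its axis and below 130 mm height) (all of step 3 and value of joint yoke below 0.05 rad and linear speed of each of shaker_a, shaker_b below 0.05 m/s); the robot touches nothing.
It fails at once if a bystander (big shaker, dish, harmonica, metronome, frame, pedal, mug) is pushed more than 30 mm (distance of any of big_shaker_mid, dish, harmonica, metronome, harp_frame, pedal, mug from where it was at the start of the episode above 0.03 m).
It fails at once if a bystander is tipped over (angle between any of big_shaker_mid, dish, harmonica, metronome, harp_frame, pedal, mug's own z axis and vertical above 0.6 rad).
It also fails if it takes over 72 s, if anything falls off the work surface, if the arm or the gripper's body presses on something with over 40 N, if the wrist force passes 120 N, or if a joint passes its speed limit or range.

## Working session

There is one attempt and no reset: what is moved stays moved. The work goes in short steps, Python scripts to look and compute and a tool call to move; the robot and the scene stay as the last step left them, time stands still between calls to the robot, and variables do not carry over. Pictures are saved under pics/ and viewed, about 8 in all and at most 12, crops included, and the job is handed in when it is done.

Besides the shell and the picture viewer there is one more tool, called after "Request:" by a JSON object that holds its "method" and its "body", one argument or row to a line. carry_out: Moves the arm, as the interface text tells. Its arguments: {"type":"object","properties":{"moves":{"type":"array"}},"required":["moves"]}

```bash
mkdir -p pics; cat > h.py <<'E'
import numpy as np, cv2, json
from rig import robot
def cap(name,fn):
    s=robot.state(); c=robot.capture(name); cv2.imwrite(f'pics/{fn}.png',c['pixels'])
    if name=='wrist':
        T=np.eye(4);T[:3,:3]=s['tool_rot'];T[:3,3]=s['tool_pos'];M=T@np.array(c['tool_from_camera']);e,R=M[:3,3],M[:3,:3]
    else: e,R=np.array(c['eye']),np.array(c['orientation'])
    if R.shape!=(3,3): print('orient',R)
    json.dump(dict(fx=c['fx'],fy=c['fy'],cx=c['cx'],cy=c['cy'],e=np.ravel(e).tolist(),R=np.array(R).tolist()),open(f'pics/{fn}.json','w'))
    return c['pixels']
def ray(fn,u,v):
    c=json.load(open(f'pics/{fn}.json'));d=np.array(c['R'])@[(u-c['cx'])/c['fx'],(v-c['cy'])/c['fy'],1]
    return np.array(c['e']),d/np.linalg.norm(d)
def tri(*obs):
    A=0;b=0
    for fn,u,v in obs:
        e,d=ray(fn,u,v);P=np.eye(3)-np.outer(d,d);A=A+P;b=b+P@e
    p=np.linalg.solve(A,b)
    return p,[np.linalg.norm((np.eye(3)-np.outer(d,d))@(p-e)) for e,d in (ray(*o) for o in obs)]
def onz(fn,u,v,z):
    e,d=ray(fn,u,v);return e+d*(z-e[2])/d[2]
def proj(fn,p):
    c=json.load(open(f'pics/{fn}.json'));q=np.array(c['R']).T@(np.array(p)-c['e']);return c['fx']*q[0]/q[2]+c['cx'],c['fy']*q[1]/q[2]+c['cy']
E
python3 - <<'E'
from h import *
for n in('scene','side','wrist'):
    cap(n,n+'0');print(n,open(f'pics/{n}0.json').read())
print(robot.state())
E
```

```text
scene {"fx": 456.9297273990229, "fy": 456.9297273990229, "cx": 320.31228247091457, "cy": 238.31766192573346, "e": [0.9979179579538412, 0.41578203326090624, 1.1430793479506165], "R": [[-0.7545251774422814, 0.5507084127089238, -0.3569481765989445], [0.6562693043882182, 0.634428677798261, -0.40842484364317794], [0.0015351623685435942, -0.5424209591809371, -0.8401054376194301]]}
side {"fx": 451.712773745901, "fy": 451.712773745901, "cx": 315.82049625377806, "cy": 238.4312900956783, "e": [0.11934076901926303, -0.6412917209304531, 0.9306158298005583], "R": [[0.7915697117849869, -0.4648213466278521, 0.39668439231170066], [-0.6110475407518385, -0.5955082482344641, 0.5215274002637351], [-0.006188240926418408, -0.6552183162914406, -0.755414233166444]]}
wrist {"fx": 348.90108157164417, "fy": 348.90108157164417, "cx": 319.0768898235868, "cy": 230.3447523388038, "e": [0.1251159233991584, 0.5417281917131542, 0.3736503316991419], "R": [[0.37061721093727223, 0.8774330769871203, 0.30455554233339766], [0.9287837592201846, -0.34945408720414645, -0.12346080165436096], [-0.0019004120338012222, 0.3286229394689744, -0.9444592908584631]]}
{'time_s': 0.15, 'joints': array([ 1.12440430e+00,  3.00346248e-01,  1.52143154e+00, -1.79704911e-05,
        1.32072117e+00, -6.65854533e-02]), 'qd': array([-9.47776066e-04, -2.15383107e-03, -3.73008321e-03,  1.36747359e-05,
       -2.01252781e-03,  6.96165114e-05]), 'joint_torque': array([-9.12933210e-04, -5.43662667e+01, -3.61891580e+01, -1.78832870e-04,
        3.13639903e-03, -8.11263504e-06]), 'tool_pos': array([0.20382845, 0.51064176, 0.23085307]), 'tool_rot': array([[-3.75559265e-04,  3.70736528e-01,  9.28738007e-01],
       [-8.25013763e-04,  9.28737641e-01, -3.70736716e-01],
       [-9.99999589e-01, -9.05455247e-04, -4.29332870e-05]]), 'wrist_force': array([ 0.6721137 ,  0.02593069, -0.16526066]), 'torque': array([ 0.01174575, -0.02814682, -0.00618196]), 'gripper_width': 0.9997839380107906}
```

View pics/scene0.png

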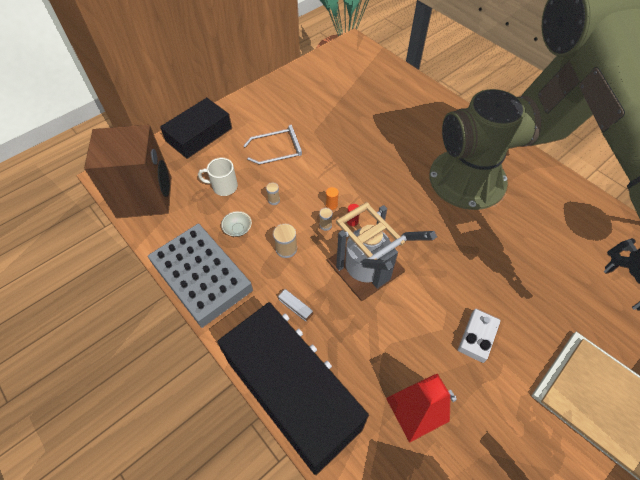

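View pics/side0.png

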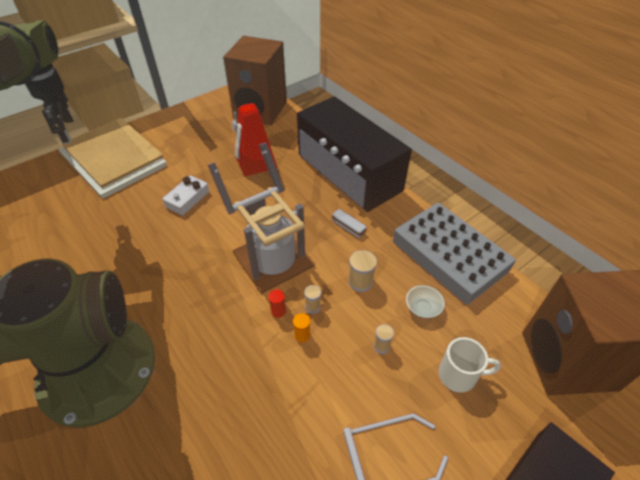

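Scene and side both show the caddy (scene ≈ (370,250), side ≈ (273,240)), the slim beech shakers (scene (325,218) and (272,193); side (313,298) and (384,338)), and orange and red decoys near the caddy. I'll crop in for exact pixels.

```bash
python3 - <<'E'
from h import *
def crop(fn,x,y,w,h,k):
    im=cv2.imread(f'pics/{fn}.png')[y:y+h,x:x+w];im=cv2.resize(im,None,fx=k,fy=k,interpolation=cv2.INTER_CUBIC)
    for i in range(0,w,20):
        cv2.putText(im,str(x+i),(i*k,10),0,.35,(255,255,255),1);cv2.line(im,(i*k,12),(i*k,18),(255,255,255),1)
    for i in range(0,h,20):
        cv2.putText(im,str(y+i),(0,i*k+4),0,.35,(255,255,255),1)
    cv2.imwrite(f'pics/{fn}_c.png',im)
crop('scene0',250,170,200,140,4)
crop('side0',200,150,210,210,3) if 0 else crop('side0',200,150,200,210,3)
E
```

```text
(no output)
```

View pics/scene0_c.png

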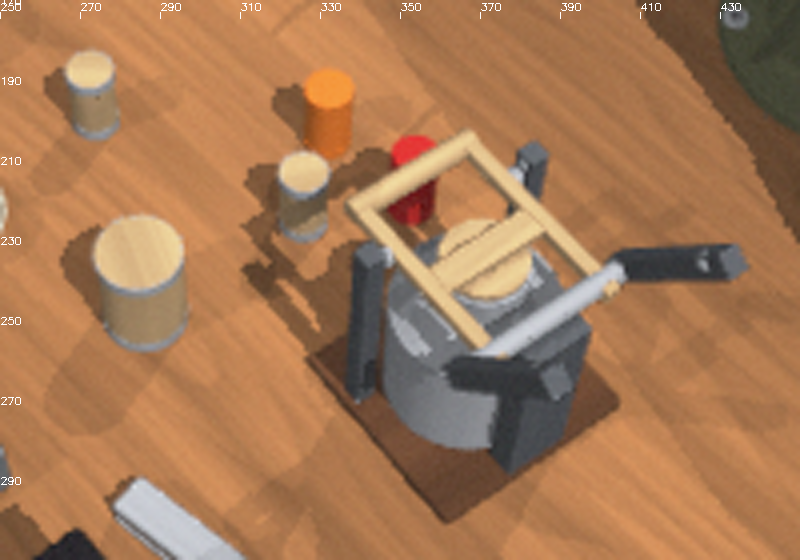

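View pics/side0_c.png

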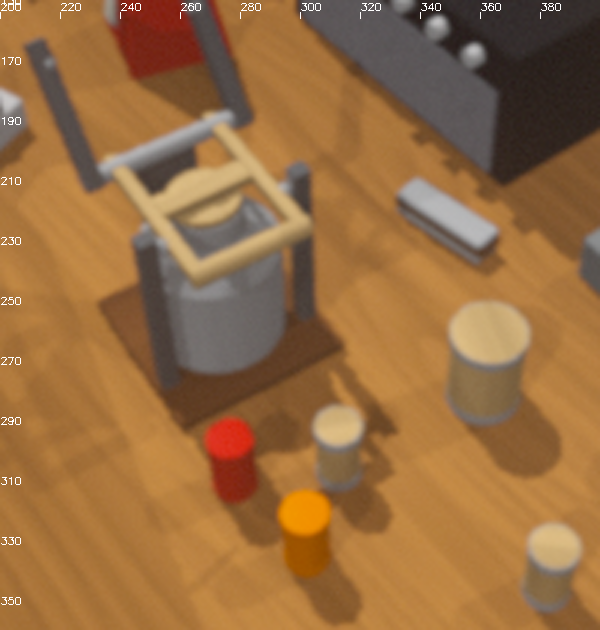

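```bash
python3 - <<'E'
from h import *
np.set_printoptions(precision=4,suppress=True)
P={}
for n,s,d in [('baseL',(327.5,259.3),(314.3,265.7)),('baseR',(404.5,270.5),(232.7,250.7)),
 ('bar1',(337.8,221.5),(302,224.7)),('bar2',(367.5,204),(265.5,241)),('hin1',(371,258),(277,189.3)),('hin2',(404.5,239),(235,206)),
 ('slimA',(326,213),(312.7,292)),('slimB',(272.5,187.5),(384.7,332)),('big',(284.8,233),(363,261)),('post1',(342.5,233.8),(299.3,206.7)),('post2',(383.3,208.3),(248.3,230)),('red',(353.7,207.5),(277,296)),('orange',(332.3,192),(301.7,321)), ('prong1',(389,262),(266,150)),('prong2',(435,236),(212,165))]:
    p,r=tri(('scene0',*s),('side0',*d));P[n]=p;print(n,p,np.round(r,4))
for c in ((327.5,259.3),(361.8,300.5),(404.5,270.5)):print('base top',onz('scene0',*c,.012))
for c in ((232.7,250.7),(261.7,293.3),(314.3,265.7)):print('side base',onz('side0',*c,.012))
a=P['bar1']-P['bar2'];b=P['hin1']-P['hin2'];m=(P['bar1']+P['bar2'])/2-(P['hin1']+P['hin2'])/2
print(np.arctan2(a[1],a[0]),np.arctan2(b[1],b[0]),m,np.linalg.norm(m))
for c in ((275,243),(490,330)): pass
for n,c in dict(dish=(237,225),mug=(222,178),harm=(295,305),metro=(425,408),pedal=(480,337),frame=(272,148)).items():print(n,onz('scene0',*c,.03))
E
```

```text
baseL [ 0.5458 -0.0713  0.0026] [0.001 0.001]
baseR [0.4052 0.1005 0.004 ] [0.0004 0.0004]
bar1 [ 0.5176 -0.0656  0.1727] [0.0003 0.0003]
bar2 [ 0.4227 -0.0557  0.1749] [0.002 0.002]
hin1 [0.5348 0.0677 0.1758] [0.0048 0.0048]
hin2 [0.4275 0.0835 0.1714] [0.0021 0.0021]
slimA [ 0.469  -0.166   0.0619] [0.001 0.001]
slimB [ 0.5285 -0.3438  0.0623] [0.001 0.001]
big [ 0.6103 -0.1796  0.0805] [0.0008 0.0008]
post1 [ 0.5402 -0.0244  0.1843] [0.0007 0.0007]
post2 [ 0.4068 -0.0134  0.1849] [0.0013 0.0013]
red [ 0.3964 -0.1261  0.0652] [0.0014 0.0014]
orange [ 0.4033 -0.212   0.0622] [0.0011 0.0011]
prong1 [0.5494 0.1282 0.2518] [0.006 0.006]
prong2 [0.4195 0.1524 0.2562] [0.0036 0.0036]
base top [ 0.5487 -0.0667  0.012 ]
base top [0.5641 0.0909 0.012 ]
base top [0.409 0.103 0.012]
side base [0.403  0.0938 0.012 ]
side base [ 0.3895 -0.0661  0.012 ]
side base [ 0.5422 -0.0778  0.012 ]
-0.10384580183366193 -0.14656102073226032 [-0.011  -0.1362  0.0001] 0.13666729591287585
dish [ 0.6801 -0.322   0.03  ]
mug [ 0.6109 -0.5012  0.03  ]
harm [ 0.7137 -0.0106  0.03  ]
metro [0.6501 0.3918 0.03  ]
pedal [0.4142 0.3669 0.03  ]
frame [ 0.4118 -0.5002  0.03  ]
```

Request:
{"method": "carry_out", "body": {
  "moves": [
    {"rot":[-0.1,0,0],"translation":[-35,0,0],"fingers":85},
    {"rot":[-0.1,0,0],"translation":[-35,0,0],"fingers":60},
    {"rot":[-0.1,0,0],"translation":[-35,0,0],"fingers":50},
    {"rot":[0,0,0],"translation":[0,-34,19],"fingers":42},
    {"rot":[0,0,0],"translation":[0,-34,19],"fingers":42}
  ]
}}

```text
time_s: 0.57
tool_pos: [0.2356, 0.4419, 0.3379]
tool_rot: [[-0.003, 0.059, 0.998], [-0.006, 0.998, -0.059], [-1.0, -0.006, -0.003]]
wrist_force: [2.2, 1.0, 0.2]
gripper_width: 0.496
```

Request:
{"method": "carry_out", "body": {
  "moves": [
    {"rot":[0,0,0],"translation":[0,-34,19],"fingers":42},
    {"rot":[0,0,0],"translation":[0,-34,19],"fingers":42},
    {"rot":[0,0,0],"translation":[0,-34,19],"fingers":42},
    {"rot":[0,0,0],"translation":[0,-34,19],"fingers":42},
    {"rot":[0,0,0],"translation":[0,-34,19],"fingers":42}
  ]
}}

```text
time_s: 0.98
tool_pos: [0.3216, 0.2592, 0.3391]
tool_rot: [[-0.002, 0.054, 0.999], [-0.005, 0.999, -0.054], [-1.0, -0.005, -0.001]]
wrist_force: [1.2, -0.1, 0.8]
gripper_width: 0.492
```

```bash
cat >> h.py <<'E'
YAW=np.deg2rad(85.3)
def to(x,y,z,yaw=YAW):
    "delta in mm / rotvec in tool axes for target pose (tool down, jaw at yaw)"
    from scipy.spatial.transform import Rotation as Ro
    s=robot.state();R=np.array(s['tool_rot']);c,n=np.cos(yaw),np.sin(yaw);G=np.array([[0,c,n],[0,n,-c],[-1,0,0]])
    print('t',round(s['time_s'],2),'pos',np.round(s['tool_pos'],4),'F',np.round(s['wrist_force'],1),'w',round(85.4*s['gripper_width'],1))
    d=np.array([x,y,z])-s['tool_pos']
    print('shift now',np.round(1e3*R.T@d,1),'after turn',np.round(1e3*G.T@d,1),'rot',np.round(Ro.from_matrix(R.T@G).as_rotvec(),3))
E
python3 -c "
from h import *
to(.470,-.061,.30)"
```

```text
t 0.98 pos [0.3216 0.2592 0.3391] F [ 1.2 -0.1  0.8] w 42.0
shift now [  40.3 -311.5  165.6] after turn [  39.1 -307.   174.2] rot [ 0.028 -0.001  0.005]
```

Request:
{"method": "carry_out", "body": {
  "moves": [
    {"rot":[0.028,0,0],"translation":[0,-34,19],"fingers":42},
    {"rot":[0,0,0],"translation":[0,-34,19],"fingers":42},
    {"rot":[0,0,0],"translation":[0,-34,19],"fingers":42},
    {"rot":[0,0,0],"translation":[0,-34,19],"fingers":42},
    {"rot":[0,0,0],"translation":[0,-34,19],"fingers":42}
  ]
}}

```text
time_s: 1.4
tool_pos: [0.4041, 0.0728, 0.34]
tool_rot: [[-0.0, 0.082, 0.997], [-0.004, 0.997, -0.082], [-1.0, -0.004, 0.0]]
wrist_force: [1.2, 0.9, 0.3]
gripper_width: 0.493
```

Request:
{"method": "carry_out", "body": {
  "moves": [
    {"rot":[0,0,0],"translation":[0,-34,19],"fingers":42},
    {"rot":[0,0,0],"translation":[0,-34,19],"fingers":42},
    {"rot":[0,0,0],"translation":[0,-34,19],"fingers":42},
    {"rot":[0,0,0],"translation":[0,-30,18],"fingers":42},
    {"rot":[0,0,0],"translation":[0,0,0],"fingers":42}
  ]
}}

```text
time_s: 1.82
tool_pos: [0.4701, -0.0783, 0.3397]
tool_rot: [[-0.001, 0.088, 0.996], [-0.005, 0.996, -0.088], [-1.0, -0.005, -0.001]]
wrist_force: [0.0, 0.6, 0.1]
gripper_width: 0.493
```

```bash
python3 -c "
from h import *
to(.470,-.061,.25)
cap('wrist','w1')
for n,p in dict(bar=(.470,-.061,.172),e1=(.521,-.0645,.172),e2=(.419,-.0565,.172)).items(): print(n,proj('w1',p))"
```

```text
t 1.82 pos [ 0.4701 -0.0783  0.3397] F [0.  0.6 0.1] w 42.1
shift now [89.7 17.6 -1.5] after turn [89.7 17.2 -1.5] rot [-0.006 -0.001  0.005]
bar (np.float64(339.4658093753155), np.float64(204.97316643546452))
e1 (np.float64(339.4647891037434), np.float64(256.1699521802341))
e2 (np.float64(340.61314323001454), np.float64(148.02887488596355))
```

View pics/w1.png

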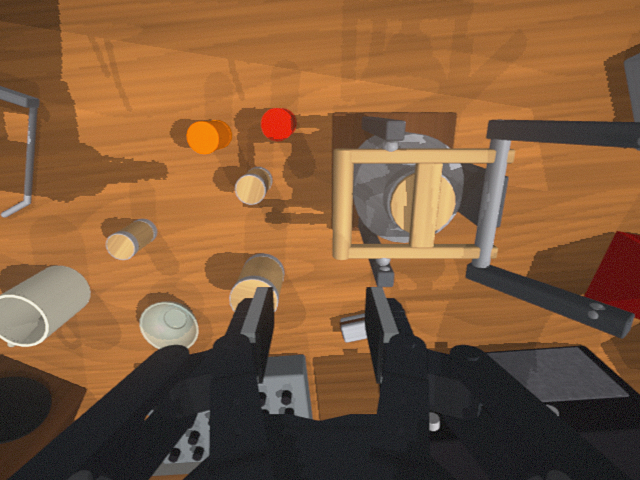

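The wrist view shows the shut yoke's bar at (343,204), against a predicted (339,205). Arms are at v≈155 and 252, and the disc is to the right. My model is good to about 3 mm, so I'll descend and pinch.

Request:
{"method": "carry_out", "body": {
  "moves": [
    {"rot":[0,0,0.005],"translation":[20,19,-1],"fingers":42},
    {"rot":[0,0,0],"translation":[40,0,0],"fingers":42},
    {"rot":[0,0,0],"translation":[40,0,0],"fingers":42},
    {"rot":[0,0,0],"translation":[35,0,0],"fingers":42},
    {"rot":[0,0,0],"translation":[30,0,0],"fingers":42}
  ]
}}

```text
time_s: 2.28
tool_pos: [0.4715, -0.0547, 0.1753]
tool_rot: [[0.012, 0.088, 0.996], [-0.001, 0.996, -0.088], [-1.0, 0.001, 0.012]]
wrist_force: [0.4, 0.2, -0.4]
gripper_width: 0.49
```

```bash
python3 -c "
from h import *
to(.470,-.0585,.153)"
```

```text
t 2.28 pos [ 0.4715 -0.0547  0.1753] F [ 0.4  0.2 -0.4] w 41.8
shift now [22.3 -3.9 -1.5] after turn [22.3 -3.9 -1.2] rot [-0.006  0.012 -0.   ]
```

Request:
{"method": "carry_out", "body": {
  "moves": [
    {"rot":[-0.006,0.012,0],"translation":[11,-4,-1],"fingers":42},
    {"rot":[0,0,0],"translation":[11,0,0],"fingers":30},
    {"rot":[0,0,0],"translation":[0,0,0],"fingers":0},
    {"rot":[0,0,0],"translation":[0,0,0],"fingers":0},
    {"rot":[0,0,0],"translation":[0,0,0],"fingers":0}
  ]
}}

```text
time_s: 2.7
tool_pos: [0.4667, -0.0576, 0.1493]
tool_rot: [[-0.012, 0.078, 0.997], [-0.001, 0.997, -0.078], [-1.0, -0.002, -0.012]]
wrist_force: [-0.2, 3.8, -4.3]
gripper_width: 0.188
```

```bash
python3 -c "
from h import *
to(.470,-.0585,.153)"
```

```text
t 2.7 pos [ 0.4667 -0.0576  0.1493] F [-0.2  3.8 -4.3] w 16.0
shift now [-3.8 -0.6  3.3] after turn [-3.7 -0.6  3.4] rot [ 0.004 -0.012  0.002]
```

Request:
{"method": "carry_out", "body": {
  "moves": [
    {"rot":[0,0,0],"translation":[-20,1,0],"fingers":0},
    {"rot":[0,0,0],"translation":[-20,4,0],"fingers":0},
    {"rot":[0,0,0],"translation":[-20,8,0],"fingers":0}
  ]
}}

```text
time_s: 2.95
tool_pos: [0.4676, -0.0443, 0.2096]
tool_rot: [[-0.017, 0.077, 0.997], [-0.0, 0.997, -0.077], [-1.0, -0.001, -0.017]]
wrist_force: [2.9, 3.0, -8.6]
gripper_width: 0.19
```

```bash
cat >> h.py <<'E'
X=np.array([np.cos(YAW),np.sin(YAW),0])
def arc(g=.0228,H=np.array([.4818,.0768,.172])):
    "yoke angle from the gripped grasp point"
    s=robot.state();p=np.array(s['tool_pos'])-g*np.array(s['tool_rot'])[:,0]-H
    print('F',np.round(s['wrist_force'],1),'w',round(85.4*s['gripper_width'],1),'pos',np.round(s['tool_pos'],4))
    print('q',round(np.arctan2(p[2],-(p@X)),3),'r',round(np.hypot(p[2],p@X),4),'lat',p@[-X[1],X[0],0])
E
python3 -c "
from h import *
arc()"
```

```text
F [ 2.9  3.  -8.6] w 16.2 pos [ 0.4676 -0.0443  0.2096]
q 0.46 r 0.136 lat 0.003839867877241515
```

Request:
{"method": "carry_out", "body": {
  "moves": [
    {"rot":[0,0,0],"translation":[-23,14,0],"fingers":0},
    {"rot":[0,0,0],"translation":[-19.5,18.5,0],"fingers":0},
    {"rot":[0,0,0],"translation":[-15.5,22,0],"fingers":0},
    {"rot":[0,0,0],"translation":[-11,24.5,0],"fingers":0},
    {"rot":[0,0,0],"translation":[-5.5,26.5,0],"fingers":0}
  ]
}}

```text
time_s: 3.37
tool_pos: [0.4766, 0.0622, 0.2942]
tool_rot: [[-0.013, 0.08, 0.997], [-0.004, 0.997, -0.08], [-1.0, -0.005, -0.013]]
wrist_force: [12.0, -3.6, -23.6]
gripper_width: 0.187
```

```bash
python3 -c "
from h import *
arc()"
```

```text
F [ 12.   -3.6 -23.6] w 16.0 pos [0.4766 0.0622 0.2942]
q 1.469 r 0.1458 lat 0.0037151863407409603
```

Request:
{"method": "carry_out", "body": {
  "moves": [
    {"rot":[0,0,0],"translation":[9,20,1],"fingers":0},
    {"rot":[0,0,0],"translation":[6,26,1],"fingers":0},
    {"rot":[0,0,0],"translation":[9,25,1],"fingers":0}
  ]
}}

```text
time_s: 3.62
tool_pos: [0.4839, 0.1356, 0.2817]
tool_rot: [[-0.004, 0.08, 0.997], [-0.007, 0.997, -0.08], [-1.0, -0.007, -0.003]]
wrist_force: [-1.3, -16.5, -27.1]
gripper_width: 0.183
```

```bash
python3 -c "
from h import *
arc()"
```

```text
F [ -1.3 -16.5 -27.1] w 15.6 pos [0.4839 0.1356 0.2817]
q 1.99 r 0.145 lat 0.00260663821203428
```

Request:
{"method": "carry_out", "body": {
  "moves": [
    {"rot":[0,0,0],"translation":[12,8,0],"fingers":0},
    {"rot":[0,0,0],"translation":[10,13,0],"fingers":0},
    {"rot":[0,0,0],"translation":[8,8,0],"fingers":0}
  ]
}}

```text
time_s: 3.87
tool_pos: [0.4871, 0.1679, 0.2601]
tool_rot: [[0.008, 0.076, 0.997], [-0.008, 0.997, -0.076], [-1.0, -0.007, 0.009]]
wrist_force: [-16.9, -63.2, 63.7]
gripper_width: 0.185
```

```bash
python3 -c "
from h import *
arc()"
```

```text
F [-16.9 -63.2  63.7] w 15.8 pos [0.4871 0.1679 0.2601]
q 2.26 r 0.1437 lat 0.002400537294455189
```

Request:
{"method": "carry_out", "body": {
  "moves": [
    {"rot":[0,0,0],"translation":[-4,-4,0],"fingers":0},
    {"rot":[0,0,0],"translation":[0,0,0],"fingers":40},
    {"rot":[0,0,0],"translation":[0,0,0],"fingers":40},
    {"rot":[0,0,0],"translation":[-30,0,0],"fingers":45},
    {"rot":[0,0,0],"translation":[-30,0,0],"fingers":60}
  ]
}}

```text
time_s: 4.28
tool_pos: [0.484, 0.1644, 0.3255]
tool_rot: [[0.002, 0.073, 0.997], [-0.013, 0.997, -0.073], [-1.0, -0.013, 0.003]]
wrist_force: [-0.2, -0.1, 0.1]
gripper_width: 0.655
```

```bash
python3 - <<'E'
from h import *
arc(); to(.469,-.166,.3)
a=cap('scene','s2');b=cap('side','d2')
def z(im,x,y,w,h,k): return cv2.resize(im[y:y+h,x:x+w],None,fx=k,fy=k,interpolation=cv2.INTER_CUBIC)
cv2.imwrite('pics/both.png',np.hstack([z(a,320,180,130,130,3),z(b,185,140,130,130,3)]))
np.set_printoptions(precision=4,suppress=True)
c=np.array([.4768,.0155,0]);hh=c+.06*X+[0,0,.172]
for q in (2.0,2.3):
  for fn in('s2','d2'):
    p=hh+.135*(-np.cos(q)*X+np.array([0,0,np.sin(q)]));Y=np.array([-X[1],X[0],0])
    print(q,fn,[np.round(proj(fn,p+k*Y),1) for k in(-.051,.051)])
print(onz('w1',250,187,.066),onz('w1',122,245,.066))
E
```

```text
F [-0.2 -0.1  0.1] w 55.9 pos [0.484  0.1644 0.3255]
q 2.033 r 0.1969 lat 0.005018220130951859
t 4.28 pos [0.484  0.1644 0.3255] F [-0.2 -0.1  0.1] w 55.9
shift now [  29.8 -330.3    9.2] after turn [  25.5 -330.5   12.1] rot [0.009 0.003 0.013]
2.0 s2 [array([392.4, 249. ]), array([426.6, 226.1])]
2.0 d2 [array([257.6, 137. ]), array([217.3, 152.2])]
2.3 s2 [array([401.2, 264.9]), array([435. , 241.6])]
2.3 d2 [array([251.9, 137.4]), array([212.8, 152.2])]
[ 0.467  -0.1643  0.066 ] [ 0.5278 -0.3402  0.066 ]
```

View pics/both.png

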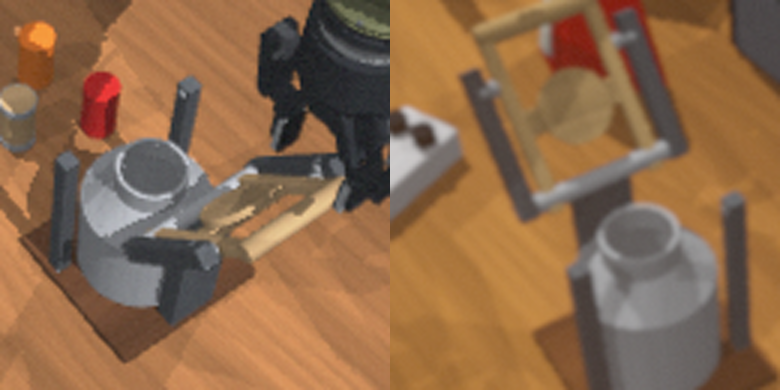

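Bar ends are at scene (433,242)/(402,265), matching the prediction for q=2.3 ((435,242)/(401,265)), so the yoke is caught back. Next, shaker A.

Request:
{"method": "carry_out", "body": {
  "moves": [
    {"rot":[0.009,0.003,0.013],"translation":[0,-40,2],"fingers":60},
    {"rot":[0,0,0],"translation":[0,-40,2],"fingers":60},
    {"rot":[0,0,0],"translation":[0,-40,2],"fingers":60},
    {"rot":[0,0,0],"translation":[0,-40,2],"fingers":60},
    {"rot":[0,0,0],"translation":[0,-40,1],"fingers":60}
  ]
}}

```text
time_s: 4.8
tool_pos: [0.4777, -0.0346, 0.3322]
tool_rot: [[0.014, 0.069, 0.998], [0.006, 0.998, -0.069], [-1.0, 0.007, 0.014]]
wrist_force: [1.4, -0.2, -0.5]
gripper_width: 0.702
```

Request:
{"method": "carry_out", "body": {
  "moves": [
    {"rot":[0,0,0],"translation":[0,-40,1],"fingers":60},
    {"rot":[0,0,0],"translation":[0,-40,1],"fingers":60},
    {"rot":[0,0,0],"translation":[0,-40,1],"fingers":60},
    {"rot":[0,0,0],"translation":[40,-8,0],"fingers":60},
    {"rot":[0,0,0],"translation":[40,0,0],"fingers":60}
  ]
}}

```text
time_s: 5.22
tool_pos: [0.4728, -0.1749, 0.2589]
tool_rot: [[0.031, 0.073, 0.997], [-0.001, 0.997, -0.073], [-1.0, 0.001, 0.031]]
wrist_force: [1.1, -0.7, -0.2]
gripper_width: 0.703
```

```bash
python3 - <<'E'
from h import *
to(.468,-.165,.033)
np.set_printoptions(precision=4,suppress=True)
print('mouth',tri(('s2',371.7,235.3),('d2',267.7,217.7)))
E
```

```text
t 5.22 pos [ 0.4728 -0.1749  0.2589] F [ 1.1 -0.7 -0.2] w 60.0
shift now [225.6   9.2 -12.5] after turn [225.9   9.5  -5.6] rot [ 0.009  0.031 -0.002]
mouth (array([0.4743, 0.0154, 0.1571]), [np.float64(0.001770056095585182), np.float64(0.0017700560955852648)])
```

Request:
{"method": "carry_out", "body": {
  "moves": [
    {"rot":[0.009,0.031,0],"translation":[35,10,-6],"fingers":60},
    {"rot":[0,0,0],"translation":[40,0,0],"fingers":60},
    {"rot":[0,0,0],"translation":[40,0,0],"fingers":60},
    {"rot":[0,0,0],"translation":[40,0,0],"fingers":60},
    {"rot":[0,0,0],"translation":[0,0,0],"fingers":60}
  ]
}}

```text
time_s: 5.63
tool_pos: [0.4655, -0.1642, 0.0944]
tool_rot: [[-0.002, 0.086, 0.996], [0.004, 0.996, -0.086], [-1.0, 0.003, -0.003]]
wrist_force: [0.5, 0.5, -0.8]
gripper_width: 0.703
```

```bash
python3 - <<'E'
from h import *
to(.468,-.165,.033)
cap('wrist','w3')
print(proj('w3',(.468,-.165,.066)))
E
```

```text
t 5.63 pos [ 0.4655 -0.1642  0.0944] F [ 0.5  0.5 -0.8] w 60.0
shift now [61.3 -0.7  2.7] after turn [61.4 -0.5  2.5] rot [-0.004 -0.003 -0.003]
(np.float64(318.9895627815528), np.float64(278.5052741108861))
```

View pics/w3.png

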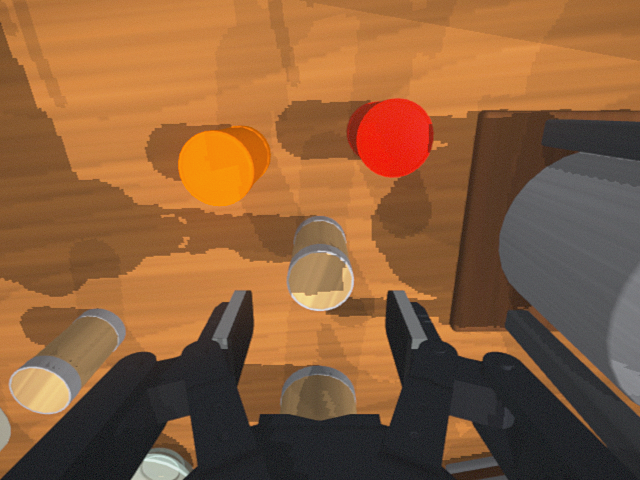

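The wrist view shows slim shaker A's top at (320,279), with a prediction of (319,278.5). It's centred between the jaws, so I'll descend and grip.

Request:
{"method": "carry_out", "body": {
  "moves": [
    {"rot":[0,0,0],"translation":[30,0,2.5],"fingers":60},
    {"rot":[0,0,0],"translation":[29,0,0],"fingers":60},
    {"rot":[0,0,0],"translation":[0,0,0],"fingers":20},
    {"rot":[0,0,0],"translation":[0,0,0],"fingers":20},
    {"rot":[0,0,0],"translation":[0,0,0],"fingers":20}
  ]
}}

```text
time_s: 6.1
tool_pos: [0.477, -0.1676, 0.0517]
tool_rot: [[0.017, 0.085, 0.996], [-0.004, 0.996, -0.085], [-1.0, -0.003, 0.017]]
wrist_force: [-0.5, -0.0, -0.6]
gripper_width: 0.397
```

Request:
{"method": "carry_out", "body": {
  "moves": [
    {"rot":[0,0,0],"translation":[0,0,0],"fingers":20},
    {"rot":[0,0,0],"translation":[-20,0,0],"fingers":20}
  ]
}}

```text
time_s: 6.27
tool_pos: [0.4771, -0.1676, 0.074]
tool_rot: [[0.018, 0.085, 0.996], [-0.005, 0.996, -0.085], [-1.0, -0.003, 0.018]]
wrist_force: [-0.2, 0.7, -0.4]
gripper_width: 0.395
```

```bash
python3 - <<'E'
from h import *
to(.4762,.0155,.27)
E
```

```text
t 6.27 pos [ 0.4771 -0.1676  0.074 ] F [-0.2  0.7 -0.4] w 33.7
shift now [-196.8  181.8  -13. ] after turn [-196.   182.4  -15.9] rot [-0.003  0.018  0.003]
```

Grip came out 16 mm high and 9 mm off in x, so I'll set it down and regrip.

Request:
{"method": "carry_out", "body": {
  "moves": [
    {"rot":[0,0,0],"translation":[11,0,0],"fingers":20},
    {"rot":[0,0,0],"translation":[10,0,0],"fingers":20},
    {"rot":[0,0,0],"translation":[0,0,0],"fingers":60},
    {"rot":[0,0,0],"translation":[0,0,0],"fingers":60},
    {"rot":[0,0.017,0],"translation":[0,0,0],"fingers":60}
  ]
}}

```text
time_s: 6.68
tool_pos: [0.4813, -0.1694, 0.0614]
tool_rot: [[0.013, 0.085, 0.996], [-0.009, 0.996, -0.085], [-1.0, -0.007, 0.014]]
wrist_force: [-1.0, 0.5, -1.1]
gripper_width: 0.701
```

```bash
python3 - <<'E'
from h import *
to(.468,-.165,.034)
cap('wrist','w4')
print(robot.state()['joints'],proj('w4',(.468,-.165,.066)))
E
```

```text
t 6.68 pos [ 0.4813 -0.1694  0.0614] F [-1.   0.5 -1.1] w 59.9
shift now [ 27.2   3.5 -14. ] after turn [ 27.4   3.3 -13.6] rot [-0.003  0.014  0.007]
[-0.40853649  0.42066243  1.79607596 -0.00421941  0.91081584 -1.8912619 ] (np.float64(327.6318550282739), np.float64(279.9586589574133))
```

View pics/w4.png

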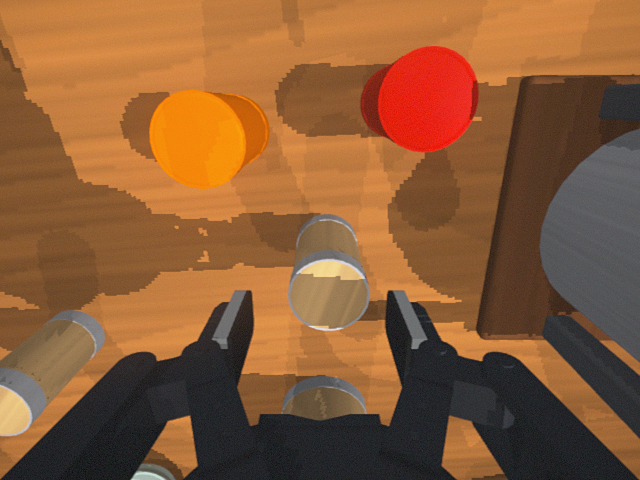

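Request:
{"method": "carry_out", "body": {
  "moves": [
    {"rot":[0,0,0],"translation":[0,0,0],"fingers":60}
  ]
}}

```text
time_s: 6.82
tool_pos: [0.4818, -0.1696, 0.0617]
tool_rot: [[0.011, 0.085, 0.996], [-0.009, 0.996, -0.085], [-1.0, -0.008, 0.012]]
wrist_force: [-0.2, -0.7, -0.4]
gripper_width: 0.702
```

Request:
{"method": "carry_out", "body": {
  "moves": [
    {"rot":[0,0.014,0],"translation":[14,3,-5],"fingers":60}
  ]
}}

```text
time_s: 6.9
tool_pos: [0.4788, -0.167, 0.0494]
tool_rot: [[0.001, 0.086, 0.996], [-0.009, 0.996, -0.086], [-1.0, -0.009, 0.002]]
wrist_force: [0.2, -0.0, -0.6]
gripper_width: 0.698
```

Request:
{"method": "carry_out", "body": {
  "moves": [
    {"rot":[0,0,0],"translation":[0,0,0],"fingers":60}
  ]
}}

```text
time_s: 6.98
tool_pos: [0.4771, -0.1661, 0.0469]
tool_rot: [[-0.004, 0.085, 0.996], [-0.008, 0.996, -0.085], [-1.0, -0.008, -0.003]]
wrist_force: [-1.0, 0.5, -1.2]
gripper_width: 0.701
```

```bash
python3 - <<'E'
from h import *
np.set_printoptions(precision=4,suppress=True)
print('A top',onz('w4',329,295,.066),'foot',onz('w4',327,233,.0))
for i in range(3): to(.4755,-.165,.034);robot.capture('wrist')
E
```

```text
A top [ 0.4756 -0.165   0.066 ] foot [ 0.4705 -0.1646  0.    ]
t 6.98 pos [ 0.4771 -0.1661  0.0469] F [-1.   0.5 -1.2] w 59.9
shift now [12.9  1.1 -1.7] after turn [12.9  1.  -1.7] rot [-0.004 -0.003  0.008]
t 7.03 pos [ 0.4781 -0.1666  0.0482] F [-0.3  0.1  0.4] w 59.7
shift now [14.2  1.5 -2.7] after turn [14.2  1.4 -2.7] rot [-0.004 -0.001  0.008]
t 7.08 pos [ 0.4785 -0.1668  0.0488] F [-0.3  0.2  0.2] w 60.2
shift now [14.8  1.7 -3.2] after turn [14.8  1.6 -3.1] rot [-0.003  0.     0.009]
```

Request:
{"method": "carry_out", "body": {
  "moves": [
    {"rot":[0,0,0.008],"translation":[8,1.5,-3],"fingers":60},
    {"rot":[0,0,0],"translation":[6,0,-1],"fingers":60},
    {"rot":[0,0,0],"translation":[3,0,0],"fingers":20},
    {"rot":[0,0,0],"translation":[1,0,0],"fingers":20},
    {"rot":[0,0,0],"translation":[1,0,0],"fingers":20}
  ]
}}

```text
time_s: 7.55
tool_pos: [0.475, -0.1653, 0.0298]
tool_rot: [[0.003, 0.086, 0.996], [-0.001, 0.996, -0.086], [-1.0, -0.0, 0.003]]
wrist_force: [-11.4, 6.6, 42.4]
gripper_width: 0.409
```

Request:
{"method": "carry_out", "body": {
  "moves": [
    {"rot":[0,0,0],"translation":[0,0,0],"fingers":20},
    {"rot":[0,0,0],"translation":[0,0,0],"fingers":20}
  ]
}}

```text
time_s: 7.72
tool_pos: [0.4753, -0.1654, 0.0304]
tool_rot: [[0.004, 0.086, 0.996], [-0.001, 0.996, -0.086], [-1.0, -0.001, 0.004]]
wrist_force: [0.2, -0.1, 0.1]
gripper_width: 0.407
```

```bash
python3 - <<'E'
from h import *
to(.4762,.0155,.27)
E
```

```text
t 7.72 pos [ 0.4753 -0.1654  0.0304] F [ 0.2 -0.1  0.1] w 34.8
shift now [-239.8  180.2  -13.7] after turn [-239.6  180.4  -13.9] rot [-0.004  0.004  0.001]
```

Request:
{"method": "carry_out", "body": {
  "moves": [
    {"rot":[0,0,0],"translation":[-30,0,0],"fingers":20},
    {"rot":[0,0,0],"translation":[-40,0,0],"fingers":20},
    {"rot":[0,0,0],"translation":[-40,0,0],"fingers":20},
    {"rot":[0,0,0],"translation":[-40,0,0],"fingers":20},
    {"rot":[0,0,0],"translation":[-40,0,0],"fingers":20}
  ]
}}

```text
time_s: 8.13
tool_pos: [0.4709, -0.1638, 0.2182]
tool_rot: [[-0.014, 0.086, 0.996], [0.006, 0.996, -0.086], [-1.0, 0.005, -0.014]]
wrist_force: [0.8, 0.5, -1.5]
gripper_width: 0.41
```

Request:
{"method": "carry_out", "body": {
  "moves": [
    {"rot":[0,0,0],"translation":[-30,20,0],"fingers":20},
    {"rot":[0,0,0],"translation":[-15,35,-3],"fingers":20},
    {"rot":[0,0,0],"translation":[0,35,-4],"fingers":20},
    {"rot":[0,0,0],"translation":[0,35,-4],"fingers":20},
    {"rot":[0,0,0],"translation":[0,25,-2],"fingers":20}
  ]
}}

```text
time_s: 8.55
tool_pos: [0.473, -0.0129, 0.2759]
tool_rot: [[0.001, 0.094, 0.996], [0.002, 0.996, -0.094], [-1.0, 0.002, 0.001]]
wrist_force: [0.4, 0.7, -1.9]
gripper_width: 0.408
```

```bash
python3 - <<'E'
from h import *
to(.4762,.0155,.27)
E
```

```text
t 8.55 pos [ 0.473  -0.0129  0.2759] F [ 0.4  0.7 -1.9] w 34.9
shift now [ 6.  28.6  0.5] after turn [ 5.9 28.6  0.9] rot [-0.012  0.001 -0.002]
```

Request:
{"method": "carry_out", "body": {
  "moves": [
    {"rot":[-0.012,0,0],"translation":[0,15,0],"fingers":20},
    {"rot":[0,0,0],"translation":[10,10,1],"fingers":20},
    {"rot":[0,0,0],"translation":[15,0,0],"fingers":20},
    {"rot":[0,0,0],"translation":[10,0,0],"fingers":20},
    {"rot":[0,0,0],"translation":[0,0,0],"fingers":20}
  ]
}}

```text
time_s: 8.97
tool_pos: [0.476, 0.0187, 0.2402]
tool_rot: [[0.004, 0.075, 0.997], [0.002, 0.997, -0.075], [-1.0, 0.003, 0.004]]
wrist_force: [-0.2, -0.3, -0.9]
gripper_width: 0.402
```

```bash
python3 - <<'E'
from h import *
to(.4762,.0155,.195)
cap('wrist','w5')
to(.4762,.0155,.195)
print(proj('w5',(.4762,.0155,.160)))
E
```

```text
t 8.97 pos [0.476  0.0187 0.2402] F [-0.2 -0.3 -0.9] w 34.4
shift now [45.2 -3.3  0.3] after turn [45.2 -3.2  0.4] rot [ 0.007  0.004 -0.003]
t 9.02 pos [0.4763 0.0185 0.2411] F [-0.   0.2  0.4] w 34.7
shift now [46.1 -3.1 -0. ] after turn [46.1 -3.   0.2] rot [ 0.007  0.004 -0.003]
(np.float64(315.05570061731584), np.float64(240.48878122506844))
```

View pics/w5.png

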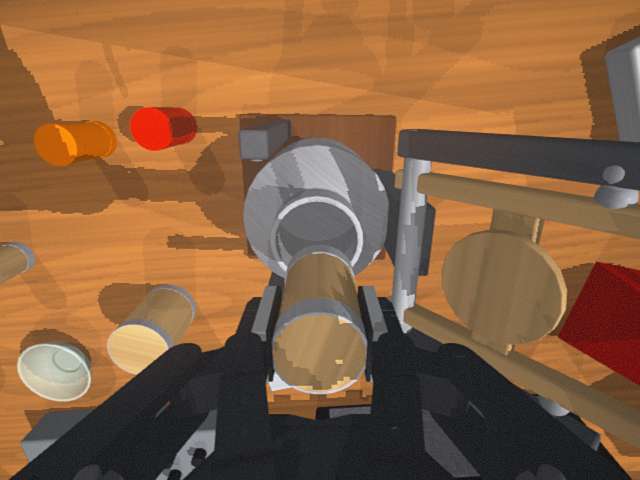

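Mouth rim is centred at about (318,240), against a prediction of (315,240), and the shaker is held upright. Lowering it into the neck.

Request:
{"method": "carry_out", "body": {
  "moves": [
    {"rot":[0,0,0],"translation":[15,-1,0],"fingers":20},
    {"rot":[0,0,0],"translation":[15,0,0],"fingers":20},
    {"rot":[0,0,0],"translation":[10,0,0],"fingers":20},
    {"rot":[0,0,0],"translation":[0,0,0],"fingers":20}
  ]
}}

```text
time_s: 9.35
tool_pos: [0.4775, 0.016, 0.2021]
tool_rot: [[0.008, 0.078, 0.997], [0.002, 0.997, -0.078], [-1.0, 0.003, 0.008]]
wrist_force: [1.2, -0.0, -0.6]
gripper_width: 0.406
```

```bash
python3 - <<'E'
from h import *
to(.4762,.0170,.168)
E
```

```text
t 9.35 pos [0.4775 0.016  0.2021] F [ 1.2 -0.  -0.6] w 34.7
shift now [34.   0.8 -1.6] after turn [34.1  0.9 -1.4] rot [ 0.004  0.008 -0.003]
```

Request:
{"method": "carry_out", "body": {
  "moves": [
    {"rot":[0.004,0.008,0],"translation":[12,1,-1],"fingers":20},
    {"rot":[0,0,0],"translation":[12,0,0],"fingers":20},
    {"rot":[0,0,0],"translation":[8,0,0],"fingers":20},
    {"rot":[0,0,0],"translation":[2,0,0],"fingers":20}
  ]
}}

```text
time_s: 9.68
tool_pos: [0.4776, 0.0164, 0.1679]
tool_rot: [[0.002, 0.084, 0.996], [0.003, 0.996, -0.084], [-1.0, 0.003, 0.002]]
wrist_force: [0.3, 0.5, -1.6]
gripper_width: 0.41
```

```bash
python3 - <<'E'
from h import *
to(.4762,.0170,.168)
E
```

```text
t 9.68 pos [0.4776 0.0164 0.1679] F [ 0.3  0.5 -1.6] w 35.0
shift now [-0.1  0.4 -1.5] after turn [-0.1  0.4 -1.5] rot [-0.002  0.002 -0.003]
```

Request:
{"method": "carry_out", "body": {
  "moves": [
    {"rot":[0,0,0],"translation":[0,0,0],"fingers":54},
    {"rot":[0,0,0],"translation":[0,0,0],"fingers":54},
    {"rot":[0,0,0],"translation":[0,0,0],"fingers":54},
    {"rot":[0,0,0],"translation":[-20,0,0],"fingers":54},
    {"rot":[0,0,0],"translation":[-40,0,0],"fingers":54}
  ]
}}

```text
time_s: 10.1
tool_pos: [0.4756, 0.0163, 0.2243]
tool_rot: [[-0.009, 0.085, 0.996], [0.003, 0.996, -0.085], [-1.0, 0.002, -0.009]]
wrist_force: [0.4, -0.1, -0.1]
gripper_width: 0.634
```

Request:
{"method": "carry_out", "body": {
  "moves": [
    {"rot":[0,0,0],"translation":[-40,0,0],"fingers":54},
    {"rot":[0,0,0],"translation":[0,0,0],"fingers":60}
  ]
}}

```text
time_s: 10.27
tool_pos: [0.4772, 0.0161, 0.2729]
tool_rot: [[-0.0, 0.085, 0.996], [0.003, 0.996, -0.085], [-1.0, 0.003, -0.0]]
wrist_force: [0.4, 1.0, 0.4]
gripper_width: 0.701
```

```bash
python3 - <<'E'
from h import *
to(.528,-.342,.2)
a=cap('wrist','w6');b=cap('scene','s6')
z=lambda im,x,y,w,h,k: cv2.resize(im[y:y+h,x:x+w],None,fx=k,fy=k,interpolation=cv2.INTER_CUBIC)
cv2.imwrite('pics/both6.png',np.hstack([z(a,150,60,400,400,1),z(b,250,165,200,200,2)]))
E
```

```text
t 10.27 pos [0.4772 0.0161 0.2729] F [0.4 1.  0.4] w 59.9
shift now [  71.9 -352.8   80.9] after turn [  72.9 -352.8   80. ] rot [-0.003 -0.    -0.003]
```

View pics/both6.png

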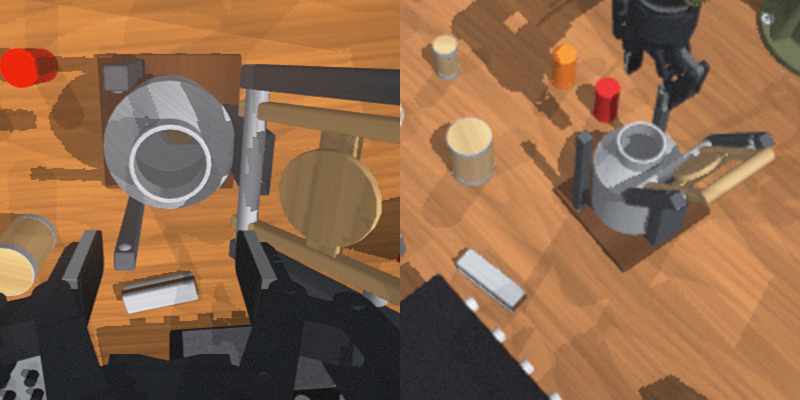

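Shaker A is off the desk and its beech shows inside the neck; the yoke is still back. On to B.

Request:
{"method": "carry_out", "body": {
  "moves": [
    {"rot":[0,0,0],"translation":[0,-39,9],"fingers":60},
    {"rot":[0,0,0],"translation":[0,-39,9],"fingers":60},
    {"rot":[0,0,0],"translation":[0,-39,9],"fingers":60},
    {"rot":[0,0,0],"translation":[0,-39,9],"fingers":60},
    {"rot":[0,0,0],"translation":[0,-39,9],"fingers":60}
  ]
}}

```text
time_s: 10.78
tool_pos: [0.5042, -0.1822, 0.2634]
tool_rot: [[-0.009, 0.073, 0.997], [0.005, 0.997, -0.073], [-1.0, 0.005, -0.01]]
wrist_force: [1.1, 0.7, 0.4]
gripper_width: 0.705
```

Request:
{"method": "carry_out", "body": {
  "moves": [
    {"rot":[0,0,0],"translation":[10,-39,9],"fingers":60},
    {"rot":[0,0,0],"translation":[20,-37,9],"fingers":60},
    {"rot":[0,0,0],"translation":[30,-25,9],"fingers":60},
    {"rot":[0,0,0],"translation":[20,-15,5],"fingers":60},
    {"rot":[0,0,0],"translation":[0,0,0],"fingers":60}
  ]
}}

```text
time_s: 11.2
tool_pos: [0.5242, -0.3082, 0.1758]
tool_rot: [[-0.013, 0.079, 0.997], [0.007, 0.997, -0.079], [-1.0, 0.006, -0.014]]
wrist_force: [0.1, 1.5, -0.1]
gripper_width: 0.702
```

```bash
python3 - <<'E'
from h import *
to(.528,-.342,.095)
E
```

```text
t 11.2 pos [ 0.5242 -0.3082  0.1758] F [ 0.1  1.5 -0.1] w 59.9
shift now [ 80.4 -33.9   7.6] after turn [ 80.8 -33.3   6.6] rot [ 0.003 -0.014 -0.006]
```

Request:
{"method": "carry_out", "body": {
  "moves": [
    {"rot":[0,-0.014,-0.006],"translation":[0,-20,5],"fingers":60},
    {"rot":[0,0,0],"translation":[20,-13,1],"fingers":60},
    {"rot":[0,0,0],"translation":[30,0,0],"fingers":60},
    {"rot":[0,0,0],"translation":[18,0,0],"fingers":60},
    {"rot":[0,0,0],"translation":[0,0,0],"fingers":60}
  ]
}}

```text
time_s: 11.62
tool_pos: [0.5262, -0.3415, 0.102]
tool_rot: [[-0.003, 0.08, 0.997], [0.003, 0.997, -0.08], [-1.0, 0.003, -0.004]]
wrist_force: [-0.0, 0.6, -0.4]
gripper_width: 0.702
```

```bash
python3 - <<'E'
from h import *
to(.528,-.342,.032)
cap('wrist','w7')
to(.528,-.342,.032)
print(proj('w7',(.528,-.342,.066)))
E
```

```text
t 11.62 pos [ 0.5262 -0.3415  0.102 ] F [-0.   0.6 -0.4] w 60.0
shift now [70.  -0.6  2.1] after turn [70.  -0.4  1.8] rot [ 0.002 -0.004 -0.003]
t 11.67 pos [ 0.5267 -0.3416  0.1037] F [-0.2  0.4 -0.3] w 60.0
shift now [71.7 -0.5  1.5] after turn [71.7 -0.3  1.4] rot [ 0.002 -0.002 -0.002]
(np.float64(319.22104863470423), np.float64(271.30405149873405))
```

View pics/w7.png

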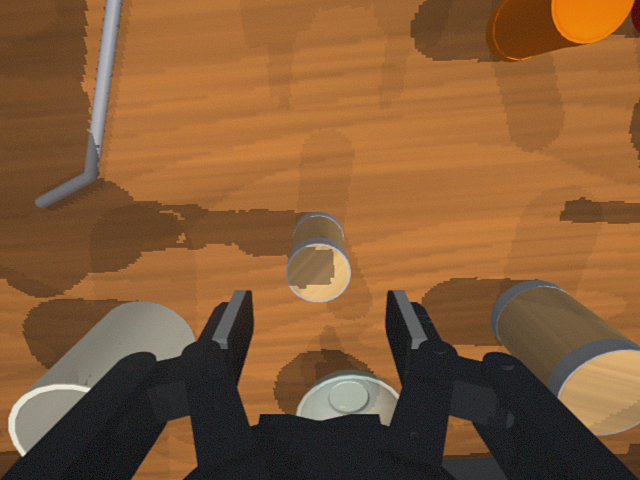

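Shaker B's top is at (319,273), prediction (319,271), so it's centred. Descending.

Request:
{"method": "carry_out", "body": {
  "moves": [
    {"rot":[0,0,0],"translation":[20,0,2],"fingers":60},
    {"rot":[0,0,0],"translation":[20,0,0],"fingers":60},
    {"rot":[0,0,0],"translation":[15,0,0],"fingers":60},
    {"rot":[0,0,0],"translation":[8,0,0],"fingers":60},
    {"rot":[0,0,0],"translation":[2,0,0],"fingers":60}
  ]
}}

```text
time_s: 12.08
tool_pos: [0.5321, -0.3411, 0.0452]
tool_rot: [[0.006, 0.078, 0.997], [-0.003, 0.997, -0.077], [-1.0, -0.002, 0.006]]
wrist_force: [0.0, -0.2, 0.7]
gripper_width: 0.707
```

```bash
python3 - <<'E'
from h import *
robot.capture('wrist')
to(.529,-.342,.032)
E
```

```text
t 12.13 pos [ 0.5322 -0.3412  0.0455] F [-0.2 -0.1 -0.2] w 60.0
shift now [13.5 -1.1 -3.2] after turn [13.5 -1.1 -3.2] rot [0.004 0.006 0.002]
```

Request:
{"method": "carry_out", "body": {
  "moves": [
    {"rot":[0,0.006,0],"translation":[8,-1,-3],"fingers":60},
    {"rot":[0,0,0],"translation":[5,0,-1],"fingers":60},
    {"rot":[0,0,0],"translation":[2,0,0],"fingers":20},
    {"rot":[0,0,0],"translation":[0,0,0],"fingers":20},
    {"rot":[0,0,0],"translation":[0,0,0],"fingers":20}
  ]
}}

```text
time_s: 12.55
tool_pos: [0.5294, -0.3427, 0.0337]
tool_rot: [[0.004, 0.077, 0.997], [-0.006, 0.997, -0.077], [-1.0, -0.005, 0.004]]
wrist_force: [-0.8, -0.9, -0.9]
gripper_width: 0.406
```

Request:
{"method": "carry_out", "body": {
  "moves": [
    {"rot":[0,0,0],"translation":[0,0,0],"fingers":20},
    {"rot":[0,0,0],"translation":[0,0,0],"fingers":20}
  ]
}}

```text
time_s: 12.72
tool_pos: [0.5295, -0.3429, 0.0341]
tool_rot: [[0.004, 0.077, 0.997], [-0.006, 0.997, -0.077], [-1.0, -0.006, 0.005]]
wrist_force: [0.6, 0.6, -0.6]
gripper_width: 0.411
```

```bash
python3 - <<'E'
from h import *
to(.4762,.0165,.27)
E
```

```text
t 12.72 pos [ 0.5295 -0.3429  0.0341] F [ 0.6  0.6 -0.6] w 35.1
shift now [-238.3  352.8  -79.8] after turn [-235.9  353.8  -82.6] rot [0.005 0.005 0.006]
```

Request:
{"method": "carry_out", "body": {
  "moves": [
    {"rot":[0,0,0],"translation":[-30,0,0],"fingers":20},
    {"rot":[0,0,0],"translation":[-40,0,0],"fingers":20},
    {"rot":[0,0,0],"translation":[-40,0,0],"fingers":20},
    {"rot":[0,0,0],"translation":[-40,0,0],"fingers":20},
    {"rot":[0,0,0],"translation":[-40,0,0],"fingers":20}
  ]
}}

```text
time_s: 13.13
tool_pos: [0.5256, -0.3396, 0.2209]
tool_rot: [[-0.011, 0.077, 0.997], [0.005, 0.997, -0.077], [-1.0, 0.004, -0.012]]
wrist_force: [0.5, -0.8, -0.2]
gripper_width: 0.4
```

Request:
{"method": "carry_out", "body": {
  "moves": [
    {"rot":[0,0,0],"translation":[-30,20,-4],"fingers":20},
    {"rot":[0,0,0],"translation":[-25,32,-9],"fingers":20},
    {"rot":[0,0,0],"translation":[0,39,-9],"fingers":20},
    {"rot":[0,0,0],"translation":[0,39,-9],"fingers":20},
    {"rot":[0,0,0],"translation":[0,39,-9],"fingers":20}
  ]
}}

```text
time_s: 13.55
tool_pos: [0.4994, -0.1699, 0.289]
tool_rot: [[0.003, 0.086, 0.996], [-0.004, 0.996, -0.086], [-1.0, -0.004, 0.003]]
wrist_force: [1.0, 0.8, -0.8]
gripper_width: 0.405
```

```bash
python3 - <<'E'
from h import *
to(.4762,.0165,.27)
E
```

```text
t 13.55 pos [ 0.4994 -0.1699  0.289 ] F [ 1.   0.8 -0.8] w 34.6
shift now [ 18.3 183.7 -39.2] after turn [ 19.  183.8 -38.4] rot [-0.004  0.003  0.004]
```

Request:
{"method": "carry_out", "body": {
  "moves": [
    {"rot":[0,0,0],"translation":[0,38,-8],"fingers":20},
    {"rot":[0,0,0],"translation":[0,38,-8],"fingers":20},
    {"rot":[0,0,0],"translation":[0,38,-8],"fingers":20},
    {"rot":[0,0,0],"translation":[0,25,-5],"fingers":20},
    {"rot":[0,0,0],"translation":[0,15,-3],"fingers":20}
  ]
}}

```text
time_s: 13.97
tool_pos: [0.4769, -0.0032, 0.2904]
tool_rot: [[0.007, 0.084, 0.996], [-0.004, 0.996, -0.084], [-1.0, -0.003, 0.007]]
wrist_force: [0.2, -0.1, -0.6]
gripper_width: 0.408
```

```bash
python3 - <<'E'
from h import *
robot.capture('wrist')
to(.4762,.0165,.172)
E
```

```text
t 14.02 pos [ 0.4768 -0.0018  0.2905] F [ 0.7  1.2 -0.4] w 34.8
shift now [118.4  18.4  -3. ] after turn [118.5  18.1  -2.1] rot [-0.001  0.007  0.003]
```

Request:
{"method": "carry_out", "body": {
  "moves": [
    {"rot":[0,0.007,0.003],"translation":[0,12,-2],"fingers":20},
    {"rot":[0,0,0],"translation":[20,5,0],"fingers":20},
    {"rot":[0,0,0],"translation":[20,0,0],"fingers":20},
    {"rot":[0,0,0],"translation":[20,0,0],"fingers":20},
    {"rot":[0,0,0],"translation":[0,0,0],"fingers":20}
  ]
}}

```text
time_s: 14.43
tool_pos: [0.4761, 0.0187, 0.2307]
tool_rot: [[0.005, 0.079, 0.997], [0.0, 0.997, -0.079], [-1.0, 0.001, 0.005]]
wrist_force: [-0.8, 0.1, -1.1]
gripper_width: 0.403
```

```bash
python3 - <<'E'
from h import *
robot.capture('wrist')
to(.4762,.0165,.172)
E
```

```text
t 14.48 pos [0.4767 0.0186 0.2328] F [-0.4  0.1 -0.7] w 34.5
shift now [60.8 -2.2 -0.8] after turn [60.8 -2.1 -0.3] rot [ 0.003  0.008 -0.001]
```

Request:
{"method": "carry_out", "body": {
  "moves": [
    {"rot":[0,0.006,0],"translation":[15,-2,0],"fingers":20},
    {"rot":[0,0,0],"translation":[15,0,0],"fingers":20},
    {"rot":[0,0,0],"translation":[14,0,0],"fingers":20},
    {"rot":[0,0,0],"translation":[8,0,0],"fingers":20},
    {"rot":[0,0,0],"translation":[4,0,0],"fingers":20}
  ]
}}

```text
time_s: 14.9
tool_pos: [0.4799, 0.0157, 0.1826]
tool_rot: [[0.011, 0.08, 0.997], [0.0, 0.997, -0.08], [-1.0, 0.001, 0.011]]
wrist_force: [0.3, 0.4, -0.4]
gripper_width: 0.407
```

```bash
python3 - <<'E'
from h import *
to(.4762,.0165,.172)
E
```

```text
t 14.9 pos [0.4799 0.0157 0.1826] F [ 0.3  0.4 -0.4] w 34.8
shift now [10.5  0.5 -3.9] after turn [10.6  0.5 -3.8] rot [ 0.002  0.011 -0.001]
```

Request:
{"method": "carry_out", "body": {
  "moves": [
    {"rot":[0,0.01,0],"translation":[6,0,-3],"fingers":20},
    {"rot":[0,0,0],"translation":[6,0,0],"fingers":20},
    {"rot":[0,0,0],"translation":[1,0,0],"fingers":20}
  ]
}}

```text
time_s: 15.15
tool_pos: [0.4776, 0.0157, 0.1706]
tool_rot: [[0.003, 0.08, 0.997], [0.001, 0.997, -0.08], [-1.0, 0.001, 0.003]]
wrist_force: [0.5, 0.8, -1.7]
gripper_width: 0.405
```

Request:
{"method": "carry_out", "body": {
  "moves": [
    {"rot":[0,0,0],"translation":[0,0,0],"fingers":54},
    {"rot":[0,0,0],"translation":[0,0,0],"fingers":54},
    {"rot":[0,0,0],"translation":[0,0,0],"fingers":54},
    {"rot":[0,0,0],"translation":[-20,0,0],"fingers":54},
    {"rot":[0,0,0],"translation":[-40,0,0],"fingers":54}
  ]
}}

```text
time_s: 15.57
tool_pos: [0.4755, 0.0157, 0.2271]
tool_rot: [[-0.007, 0.08, 0.997], [0.001, 0.997, -0.08], [-1.0, 0.001, -0.007]]
wrist_force: [0.9, -0.0, -0.1]
gripper_width: 0.633
```

Request:
{"method": "carry_out", "body": {
  "moves": [
    {"rot":[0,0,0],"translation":[-40,0,0],"fingers":50},
    {"rot":[0,0,0],"translation":[-40,0,0],"fingers":45},
    {"rot":[0,0,0],"translation":[0,0,0],"fingers":42}
  ]
}}

```text
time_s: 15.82
tool_pos: [0.4764, 0.0156, 0.3176]
tool_rot: [[0.001, 0.08, 0.997], [0.001, 0.997, -0.08], [-1.0, 0.001, 0.001]]
wrist_force: [-0.5, 1.0, 0.1]
gripper_width: 0.492
```

```bash
python3 - <<'E'
from h import *
a=cap('wrist','w8');b=cap('scene','s8')
c=np.array([.4768,.0165,0]);p=c+.15*X+[0,0,.2727-.023];print(p);to(*(p+[0,0,.07]))
z=lambda im,x,y,w,h,k: cv2.resize(im[y:y+h,x:x+w],None,fx=k,fy=k,interpolation=cv2.INTER_CUBIC)
cv2.imwrite('pics/both8.png',np.hstack([z(a,200,80,200,200,2),z(b,250,165,200,200,2)]))
E
```

```text
[0.48909078 0.16599561 0.2497    ]
t 15.92 pos [0.4752 0.0157 0.3115] F [-0.1  0.9 -1. ] w 41.9
shift now [ -8.  151.    1.7] after turn [ -8.2 151.    1.5] rot [ 0.002 -0.006 -0.001]
```

View pics/both8.png

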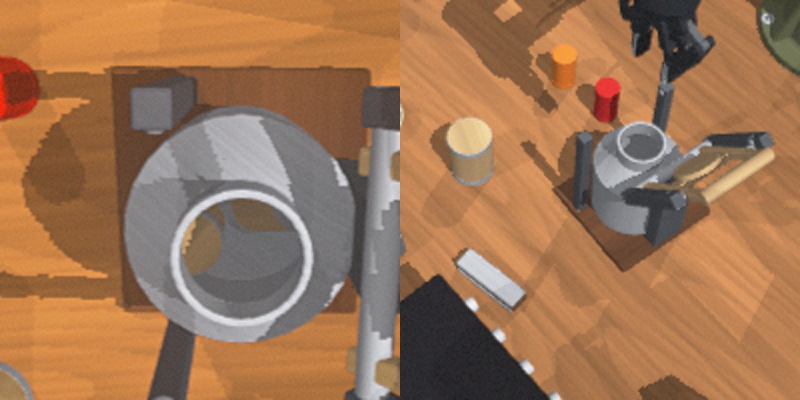

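Both shakers are seen lying deep in the canister (beech caps through the neck at crop (205,240) and (255,215)), the desk is clear of slim shakers, and the yoke is back. Now to fetch the bar.

Request:
{"method": "carry_out", "body": {
  "moves": [
    {"rot":[0,-0.006,0],"translation":[-8,30,1],"fingers":42},
    {"rot":[0,0,0],"translation":[0,38,0],"fingers":42},
    {"rot":[0,0,0],"translation":[0,38,0],"fingers":42},
    {"rot":[0,0,0],"translation":[0,28,0],"fingers":42},
    {"rot":[0,0,0],"translation":[0,10,0],"fingers":42}
  ]
}}

```text
time_s: 16.33
tool_pos: [0.4871, 0.162, 0.3147]
tool_rot: [[-0.007, 0.087, 0.996], [-0.001, 0.996, -0.087], [-1.0, -0.001, -0.007]]
wrist_force: [-1.0, -0.2, 0.0]
gripper_width: 0.492
```

```bash
python3 - <<'E'
from h import *
robot.capture('side')
to(.489,.166,.252)
E
```

```text
t 16.38 pos [0.4871 0.1622 0.3144] F [-0.6  1.7  0.4] w 41.6
shift now [62.4  4.   2. ] after turn [62.4  3.9  1.6] rot [-0.004 -0.007  0.001]
```

Request:
{"method": "carry_out", "body": {
  "moves": [
    {"rot":[0,-0.006,0],"translation":[20,4,2],"fingers":42},
    {"rot":[0,0,0],"translation":[20,0,0],"fingers":42},
    {"rot":[0,0,0],"translation":[15,0,0],"fingers":42},
    {"rot":[0,0,0],"translation":[6,0,0],"fingers":42},
    {"rot":[0,0,0],"translation":[0,0,0],"fingers":42}
  ]
}}

```text
time_s: 16.8
tool_pos: [0.4883, 0.1641, 0.2474]
tool_rot: [[-0.006, 0.084, 0.996], [-0.003, 0.996, -0.084], [-1.0, -0.004, -0.006]]
wrist_force: [-0.4, 0.7, 0.3]
gripper_width: 0.495
```

```bash
python3 - <<'E'
from h import *
robot.capture('side')
to(.489,.166,.252)
E
```

```text
t 16.85 pos [0.4884 0.1641 0.248 ] F [ 0.3 -0.1 -0.8] w 41.9
shift now [-4.   1.9  0.4] after turn [-4.   1.9  0.4] rot [-0.002 -0.005  0.004]
```

Request:
{"method": "carry_out", "body": {
  "moves": [
    {"rot":[0,0,0],"translation":[-2,2,0],"fingers":0},
    {"rot":[0,0,0],"translation":[0,0,0],"fingers":0},
    {"rot":[0,0,0],"translation":[0,0,0],"fingers":0},
    {"rot":[0,0,0],"translation":[0,0,0],"fingers":0}
  ]
}}

```text
time_s: 17.18
tool_pos: [0.489, 0.1651, 0.2519]
tool_rot: [[-0.005, 0.086, 0.996], [-0.003, 0.996, -0.086], [-1.0, -0.004, -0.004]]
wrist_force: [0.2, -0.6, -5.5]
gripper_width: 0.189
```

Request:
{"method": "carry_out", "body": {
  "moves": [
    {"rot":[0,0,0],"translation":[-16,-22,0],"fingers":0},
    {"rot":[0,0,0],"translation":[-11,-24,0],"fingers":0}
  ]
}}

```text
time_s: 17.35
tool_pos: [0.4856, 0.1241, 0.2792]
tool_rot: [[-0.003, 0.08, 0.997], [0.004, 0.997, -0.08], [-1.0, 0.004, -0.003]]
wrist_force: [-3.2, 7.4, -3.2]
gripper_width: 0.19
```

```bash
python3 - <<'E'
from h import *
arc()
E
```

```text
F [-3.2  7.4 -3.2] w 16.3 pos [0.4856 0.1241 0.2792]
q 1.92 r 0.1384 lat -2.299771659515022e-05
```

Request:
{"method": "carry_out", "body": {
  "moves": [
    {"rot":[0,0,0],"translation":[-3,-27,0],"fingers":0},
    {"rot":[0,0,0],"translation":[0,-27,0],"fingers":0},
    {"rot":[0,0,0],"translation":[4.5,-26,0],"fingers":0}
  ]
}}

```text
time_s: 17.6
tool_pos: [0.4793, 0.0461, 0.2836]
tool_rot: [[0.005, 0.075, 0.997], [0.014, 0.997, -0.075], [-1.0, 0.014, 0.004]]
wrist_force: [-1.0, 5.1, 4.0]
gripper_width: 0.19
```

```bash
python3 - <<'E'
from h import *
arc()
E
```

```text
F [-1.   5.1  4. ] w 16.2 pos [0.4793 0.0461 0.2836]
q 1.343 r 0.1379 lat 4.375776827860435e-05
```

Request:
{"method": "carry_out", "body": {
  "moves": [
    {"rot":[0,0,0],"translation":[10,-24,0],"fingers":0},
    {"rot":[0,0,0],"translation":[13.5,-23,0],"fingers":0},
    {"rot":[0,0,0],"translation":[18,-20,0],"fingers":0},
    {"rot":[0,0,0],"translation":[21,-16,0],"fingers":0}
  ]
}}

```text
time_s: 17.93
tool_pos: [0.4742, -0.038, 0.2258]
tool_rot: [[0.018, 0.075, 0.997], [0.019, 0.997, -0.076], [-1.0, 0.021, 0.017]]
wrist_force: [-1.2, 15.5, -4.2]
gripper_width: 0.191
```

```bash
python3 - <<'E'
from h import *
arc()
E
```

```text
F [-1.2 15.5 -4.2] w 16.3 pos [ 0.4742 -0.038   0.2258]
q 0.585 r 0.1386 lat -0.001424733346627119
```

Request:
{"method": "carry_out", "body": {
  "moves": [
    {"rot":[0,0,0],"translation":[23,-8,0],"fingers":0},
    {"rot":[0,0,0],"translation":[25,-6,0],"fingers":0},
    {"rot":[0,0,0],"translation":[14,-1,0],"fingers":0}
  ]
}}

```text
time_s: 18.18
tool_pos: [0.4735, -0.0574, 0.1644]
tool_rot: [[0.021, 0.08, 0.997], [0.015, 0.997, -0.08], [-1.0, 0.017, 0.02]]
wrist_force: [-4.0, 7.6, 13.3]
gripper_width: 0.19
```

```bash
python3 - <<'E'
from h import *
arc()
E
```

```text
F [-4.   7.6 13.3] w 16.2 pos [ 0.4735 -0.0574  0.1644]
q 0.113 r 0.1356 lat -0.0022346779516929775
```

Request:
{"method": "carry_out", "body": {
  "moves": [
    {"rot":[0,0,0],"translation":[10,0,0],"fingers":0},
    {"rot":[0,0,0],"translation":[8,0,0],"fingers":0}
  ]
}}

```text
time_s: 18.35
tool_pos: [0.4747, -0.058, 0.1489]
tool_rot: [[0.025, 0.082, 0.996], [0.015, 0.997, -0.082], [-1.0, 0.017, 0.024]]
wrist_force: [0.7, 3.8, 43.2]
gripper_width: 0.191
```

```bash
python3 - <<'E'
from h import *
arc()
E
```

```text
F [ 0.7  3.8 43.2] w 16.3 pos [ 0.4747 -0.058   0.1489]
q -0.002 r 0.1353 lat -0.0034261497362989193
```

Request:
{"method": "carry_out", "body": {
  "moves": [
    {"rot":[0,0,0],"translation":[0,0,0],"fingers":0},
    {"rot":[0,0,0],"translation":[0,0,0],"fingers":40},
    {"rot":[0,0,0],"translation":[0,0,0],"fingers":40},
    {"rot":[0,0,0],"translation":[0,0,0],"fingers":40}
  ]
}}

```text
time_s: 18.68
tool_pos: [0.4768, -0.0581, 0.1518]
tool_rot: [[0.032, 0.081, 0.996], [0.015, 0.997, -0.082], [-0.999, 0.017, 0.031]]
wrist_force: [-0.7, 0.3, -0.5]
gripper_width: 0.465
```

Request:
{"method": "carry_out", "body": {
  "moves": [
    {"rot":[0,0,0],"translation":[-20,0,0],"fingers":40},
    {"rot":[0,0,0],"translation":[-40,0,0],"fingers":40},
    {"rot":[0,0,0],"translation":[-40,0,0],"fingers":40},
    {"rot":[0,0,0],"translation":[-30,0,0],"fingers":40},
    {"rot":[0,0,0],"translation":[0,0,0],"fingers":40}
  ]
}}

```text
time_s: 19.1
tool_pos: [0.4713, -0.0599, 0.2858]
tool_rot: [[0.027, 0.081, 0.996], [0.015, 0.997, -0.082], [-1.0, 0.017, 0.026]]
wrist_force: [0.7, 0.1, 0.7]
gripper_width: 0.468
```

```bash
python3 - <<'E'
from h import *
b=cap('side','d9');a=cap('scene','s9')
s=robot.state();print(s['time_s'],s['tool_pos'],s['wrist_force'])
z=lambda im,x,y,w,h,k: cv2.resize(im[y:y+h,x:x+w],None,fx=k,fy=k,interpolation=cv2.INTER_CUBIC)
cv2.imwrite('pics/both9.png',np.hstack([z(a,310,180,130,130,3),z(b,205,160,130,130,3)]))
for q in (0,.15):
  for fn in('s9','d9'):
    p=np.array([.4768,.0160,.172])+.06*X+.135*(-np.cos(q)*X+np.array([0,0,np.sin(q)]));Y=np.array([-X[1],X[0],0])
    print(q,fn,[np.round(proj(fn,p+k*Y),1) for k in(-.051,.051)])
# bystander change
for f,g in(('scene0','s9'),('side0','d9')):
    d=cv2.absdiff(cv2.imread(f'pics/{f}.png'),cv2.imread(f'pics/{g}.png')).max(2)>60
    n,_,st,ce=cv2.connectedComponentsWithStats(d.astype('uint8'));print(g,[(np.round(c).astype(int).tolist(),int(t[4])) for c,t in zip(ce[1:],st[1:]) if t[4]>25])
E
```

```text
19.2 [ 0.47030493 -0.05965359  0.28090765] [-0.57525633  0.67291657 -0.81091383]
0 s9 [array([337.3, 223.1]), array([367.7, 204.4])]
0 d9 [array([302.5, 223.5]), array([263.3, 242. ])]
0.15 s9 [array([337.9, 219. ]), array([368.8, 200.2])]
0.15 d9 [array([301.9, 217. ]), array([262.1, 235.6])]
s9 [([549, 8], 179), ([443, 36], 1005), ([626, 42], 766), ([547, 39], 53), ([419, 47], 147), ([375, 120], 10902), ([547, 58], 113), ([461, 62], 60), ([538, 73], 49), ([524, 95], 82), ([465, 97], 362), ([623, 146], 2352), ([541, 164], 3418), ([474, 237], 2874), ([269, 192], 166), ([322, 214], 188), ([325, 226], 34), ([625, 258], 884), ([637, 306], 46)]
d9 [([29, 56], 2343), ([124, 57], 37), ([142, 114], 2285), ([228, 111], 6417), ([263, 78], 858), ([16, 101], 892), ([8, 138], 253), ([78, 132], 122), ([58, 141], 31), ([21, 158], 344), ([41, 231], 5637), ([273, 188], 36), ([125, 290], 2974), ([312, 296], 253), ([383, 329], 69), ([3, 348], 209), ([153, 341], 29), ([384, 346], 94), ([164, 373], 253), ([23, 373], 636), ([39, 449], 4146)]
```

```bash
python3 - <<'E'
from h import *
for f,g,(x,y,w,h) in(('side0','d9',(255,212,60,40)),('scene0','s9',(330,195,45,35))):
    a,b=[cv2.imread(f'pics/{n}.png',0) for n in(f,g)]
    r=cv2.matchTemplate(b[y-8:y+h+8,x-8:x+w+8],a[y:y+h,x:x+w],cv2.TM_CCOEFF_NORMED);m=cv2.minMaxLoc(r);print(m[1],np.array(m[3])-8)
print(robot.finish_job())
E
```

```text
0.9914907217025757 [0 0]
0.9573773145675659 [0 0]
the job is handed in; nothing more can be done
None
```

The job is done and handed in at about 19 s on the robot's clock (limit 72 s). `finish_job` reports no verdict. I flipped the yoke back into its rear catch, dropped both slim shakers through the neck, swung the yoke shut, pressed it home, and let it go.

- **Yoke back:** after letting go, the bar's ends in the scene picture matched the 2.3 rad prediction to within 2 pixels.
- **Shakers:** both were seen through the neck, lying inside the canister, before I closed the yoke.
- **Yoke shut:** I pressed to 43 N, and the arm's own position then gave about 0 rad. In the final side and scene images the bar sits exactly where it did at the start (0-pixel shift, match 0.99 and 0.96).
- **Clear of everything:** the arm ended about 0.1 m above the bar with no force on the wrist. The image comparison found no change at the things to be left; outside the robot's own area only the slim shakers' former places differ.

**What did not go to plan:**
- The first grip on shaker A was 16 mm too high and 9 mm off. I set it down again, which had moved it about 7 mm, and regripped.
- Force at the rear stop reached about 90 N, against the 120 N wrist limit.
- The viewer refused the last close-up because the 12-picture limit was reached, so the final check was by image comparison only.

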